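# Take the snap-in cover off a turntable's battery box

### The arm

A 6-joint arm with a two-finger parallel gripper is mounted at the origin on the work surface. World frame = base frame: x ahead of the robot, y to its left, z up, the work surface at z = 0. Lengths are in m, angles in rad, forces in N, time in s.
With the tool pointing down it reaches from about 0.35 to 0.925 m from the base axis. Payload 6.4 kg.
Tool frame: the origin (TCP) lies between the finger pads; the fingertips stand 17 mm ahead of it and the grasp point (between the pads) lies 2 mm behind it (env.tcp_to_tips is the distance from the TCP to the fingertips, in m); z points along the fingers, y is the direction in which the jaws open and shut (so a half turn about z gives the same grasp; the last joint's range is limited). The gripper opens to 85 mm and grips with 20 to 120 N. Pads are 22 mm wide; open, the fingers measure 114 mm over their backs; the gripper's body (76 mm by 85 mm) begins 54 mm behind the grasp point. The pads swing forward as they close: fully open they stand 13 mm farther back than shut.
Start: joints at [-1.353, 0.245, 1.558, -0, 1.339, -0.174], TCP at [0.248, -0.601, 0.209] pointing down, gripper open.
Joint ranges: [-3.13, 3.13], [-1.02, 2.26], [0.13, 2.54], [-0.95, 4.09], [0.21, 2.88], [-2.74, 2.74]. Speed limits (rad/s): [2.57, 2.57, 3.14, 3.14, 3.14, 3.14].

### API

Orientations are given as a 3x3 rotation matrix whose columns are the frame's x, y, z axes.
In Python, from workcell import env, viewer gives the robot as it stands.
- The arm moves only by the tool move_arm, never from a script. Its argument "commands" is a list of rows, each an object with "xyz": the shift along the tool's x, y, z in mm, a list of three; "turn": the turn, a rotation vector about the tool's x, y, z in rad, a list of three. In form: [{"xyz": [tx, ty, tz], "turn": [rx, ry, rz]}, ...]. A call has 1 to 20 rows; each row is the pose to reach, as a shift and turn from the pose measured when the call began, along the tool's axes at that moment; what a row does not reach only later rows make up. A row lasts 1/12 s, in which the tool goes at most 41.7 mm and 7.16 degrees, less where a joint would pass 70% of its speed; a pose out of reach is approached as far as the arm can. A call with a gripper value outside its range is refused whole. "gripper" is the finger opening in mm, from 0 to 85.4, set as the call begins (left out, the last holds). The fingers move at their own pace and stop on an object; "force" is the grip in N (left out, the last holds). Time passes only in rows, so rows that repeat a pose let the fingers close. It gives the time, the measured TCP pose, the force and the opening at its end, in the units of the state.
- env.read_state(): the state, without advancing time (a new reading comes with each control period).
- viewer.snapshot(name): name is "side" or "top" or "wrist"; returns a dict with "color" (384x512x3 uint8, red, green, blue), "range_z" (384x512 float32, m along the optical axis (not along the pixel's ray), 0 where there is no reading), "camera_matrix" (3x3 intrinsics, pixels), "extrinsics" (4x4, takes a point from camera to world coordinates). Camera axes: x right, y down, z forward; pixel columns grow to the right and rows downward; lengths in m; the calibration is good to about 2 mm. A picture is of the moment at which its call begins.
- env.close_job(): hands the job in, once; it reports no verdict.
The state is a dict: "clock": time; "joint_pos": joint angles; "dq": joint speeds; "effort": joint torques, N m; "ee_pos": TCP position; "tcp_rot": TCP orientation; "wrist_force": force on the tool from outside, world axes, zero at the start; "moment": the same for the moment, N m; "grip_width": opening from 0.0 (shut) to 1.0 (fully open).
Only numpy, scipy, OpenCV 4.12 (cv2) and the standard library are available. Lean on these libraries where they do the work, as an engineer would, in place of code of your own. Each camera call takes 0.05 s, during which the arm holds its last target. There are 200 camera calls.

### The job

Press the battery box's orange snap tab down gently until its white cover pops up, then ease the cover out from under the lip at its other end without forcing it, and lift it off. Lay it down flat, outer side (blue rib) up, inside the wooden tray without dropping it, and let go; leave the other things on the table where they are.

Things in the scene. Friction and masses are not known exactly. Their poses are not given: they have to be found in the camera images.
- case: Grey battery box fixed to the table, 225 x 140 mm, 69 mm tall. Origin on the table under the cover's well (box spans x -127 to +98 mm); z up, -x points to the orange tab's end, +x to the lip's end. Deck at the tab's end 16 mm above the table, rims beside the cover 62 mm. The cover has 2 mm play all round. Tab, lip and box are damaged by forces above 25 N.
- tab_nose (a point): Point on the box, 67 mm above the table at its x = -61 mm: top of the snap tab's nose (30 mm wide), which hooks 1.5 to 4 mm over the middle of the cover's edge. Pressing the orange pad down tips the nose back; a spring plunger (5 N) under the cover then pops that edge up about 14 mm (tilt 0.1 rad). It stays up when the tab is let go, the nose back beneath it.
- pad_low (a point): Point on the box, 42 mm above the table at its x = -100 mm: where the top centre of the orange thumb pad (24 mm in x, 40 mm in y) would be if set lowest. The pad's height differs from box to box: its true top at rest is 0 to 16 mm above this point, unmeasured; find it by touch or sight. It is clear all round and 20 mm off the tab's upright.
- pad_travel (a point): Point on the box, 33 mm above the table, 9 mm under pad_low. Pad behaviour: it starts to move at about 4 N down and lets the cover go at 5 to 10 N, after 2 to 8 mm of travel from its own rest height; after about 9 mm it meets a hard stop, the force then rising steeply. Swinging, it also drags sideways (to -x) by up to about 10 N of friction.
- lip (a point): Point on the box at its x = +72 mm, 63.7 mm above the table: inner lower edge of the grey lip (to x = +95 mm, top 69 mm) that overhangs the cover's two tongues by 10 mm (play above them 1.7 mm). The popped cover is free once drawn 13 mm towards the box's -x along its own tilted plane, over the nose. Held stiffly and lifted straight up it can jam.
- cover: Loose white plastic cover plate, 0.08 to 0.17 kg, 142 mm long in x with its tongues, 112 mm wide in y, 5 mm thick. Origin: its underside, 70 mm from the tab-end edge; z to its outer side, +x to its tongue end. Latched, its axes are the box's, its underside is 57 to 58 mm above the table and its origin about 10 mm towards +x from the box's.
- cover_rib (a point): Top centre of the blue grip rib on the cover (cover x = -5 mm, 26 mm above its underside): 50 mm long in the cover's x, 12 mm thick in y, standing 21 mm above the plate. The cover's weight is within 5 mm of it.
- cover_edge (a point): Middle of the cover's tab-end edge, at its underside (x = -70 mm in the cover's frame); 57 to 59 mm above the table when latched, 69 mm or more when popped up.
- cover_tongue (a point): Middle of the cover's tongue end, at its underside (x = +72 mm in the cover's frame). The two tongues are 14 mm long and 20 mm wide, at y = +/-30 mm.
- tray: Shallow wooden tray with a green floor, fixed to the table, 220 mm in x, 190 mm in y, 20 mm tall. Walls and floor 5 mm thick. Origin: centre of its underside, z up.
- screwdriver: a screwdriver with a red handle, 160 mm long and 26 mm thick, lying between the battery box and the tray. To be left alone.
- jar: a jar with a blue cap, 72 mm across and 100 mm tall. To be left alone.
- mug: a white mug, 80 mm across and 90 mm tall. To be left alone.
- spare_cells: a shrink-wrapped blue block of spare cells, 60 x 50 x 16 mm. To be left alone.
- hammer: a hammer with a wooden handle, 240 mm long, lying flat. To be left alone.
- mould: a white plaster mould block, 110 x 90 x 45 mm. To be left alone.
- plaster_foot: a white turned plaster pedestal, 90 mm across and 85 mm tall. To be left alone.

How it is judged:
On the way, in this order (a step that is already met when the one before it is completed fails the run):
1. the tab is pressed and the cover's tab-end edge has popped up, its tongues still under the lip (z of cover_edge in the frame of case above 0.066 m and x of cover_tongue in the frame of case above 0.0765 m and z of cover_tongue in the frame of case below 0.063 m), for 0.1 s.
2. the cover is out from under the lip and lifted clear of the box (z of each of cover_tongue, cover_edge in the frame of case above 0.075 m and contact force between cover and case below 0.1 N), for 0.1 s.
At the end, for the whole second after the job is handed in: The cover lies flat on the tray's floor inside its walls (underside within 5 mm of the floor, origin within 60 mm of the tray's centre, tilt under 0.08 rad), blue rib up, at rest and released (horizontal distance between cover and tray below 0.06 m and z of cover in the frame of tray between 0.002 and 0.01 m and angle between cover's own z axis and vertical below 0.08 rad and linear speed of cover below 0.02 m/s and contact force between the fingers and cover below 0.1 N); the robot touches nothing.
It fails at once if the robot pushes on the battery box or its tab with more than 25 N (contact force between any of the fingers, the arm and case above 25 N).
It fails at once if the cover is forced against the tab, the lip or the box with more than 25 N (contact force between cover and case above 25 N).
It fails at once if the cover is dropped: it falls freely faster than 0.6 m/s (linear speed of cover above 0.6 m/s and contact force between the fingers and cover below 0.1 N).
It fails at once if another thing on the table is moved more than 25 mm (distance of any of screwdriver, jar, mug, spare_cells, hammer, mould, plaster_foot from where it was at the start of the episode above 0.025 m).
It also fails if it takes over 51 s, if anything falls off the work surface, if the arm or the gripper's body presses on something with over 40 N, if the wrist force passes 120 N, or if a joint passes its speed limit or range.

## Working session

There is one attempt and no reset: what is moved stays moved. The work goes in short steps, Python scripts to look and compute and a tool call to move; the robot and the scene stay as the last step left them, time stands still between calls to the robot, and variables do not carry over. Pictures are saved under pics/ and viewed, about 8 in all and at most 12, crops included, and the job is handed in when it is done.

Besides the shell and the picture viewer there is one more tool, called after "Request:" as name(argument=value, ...), one argument or row to a line, values as JSON. move_arm: Moves the arm, as the interface text tells. Its arguments: {"type":"object","properties":{"commands":{"type":"array"},"gripper":{"type":"number"},"force":{"type":"number"}},"required":["commands"]}

```bash
mkdir -p pics; ls
cat > h.py <<'E'
import numpy as np, cv2
from workcell import env, viewer
def snap(n, save=None):
    s=viewer.snapshot(n)
    if save: cv2.imwrite('pics/'+save, s['color'][:,:,::-1])
    return s
def pts(s):
    K=s['camera_matrix'];z=s['range_z'];v,u=np.mgrid[:z.shape[0],:z.shape[1]]
    P=np.stack([(u-K[0,2])/K[0,0]*z,(v-K[1,2])/K[1,1]*z,z],-1)
    T=s['extrinsics'];W=P@T[:3,:3].T+T[:3,3];W[z==0]=np.nan
    return W
E
python3 - <<'E'
from h import *
import pickle
a=snap('top','top0.png');b=snap('side','side0.png')
pickle.dump((a,b),open('s0.pkl','wb'))
cv2.imwrite('pics/both.png',cv2.resize(np.vstack([a['color'],b['color']])[:,:,::-1],(400,600)))
for s in(a,b): print(s['camera_matrix'].round(1).tolist(),s['extrinsics'].round(3).tolist())
print(env.read_state())
E
```

```text
pics
[[371.0, 0.0, 258.5], [0.0, 371.0, 187.0], [0.0, 0.0, 1.0]] [[-0.026, -0.998, 0.063, 0.509], [-1.0, 0.026, -0.009, 0.009], [0.008, -0.063, -0.998, 1.165], [0.0, 0.0, 0.0, 1.0]]
[[355.9, 0.0, 260.6], [0.0, 355.9, 193.9], [0.0, 0.0, 1.0]] [[-0.88, -0.341, 0.33, 0.193], [-0.474, 0.66, -0.583, 0.67], [-0.019, -0.67, -0.742, 0.935], [0.0, 0.0, 0.0, 1.0]]
{'clock': 0.1, 'joint_pos': array([-1.35311206e+00,  2.45711997e-01,  1.55890076e+00,  2.77044725e-05,
        1.33865996e+00, -1.74092392e-01]), 'dq': array([ 0.00085479, -0.00116023, -0.00361518, -0.00040893,  0.0002213 ,
        0.00069943]), 'effort': array([-3.20071922e-04, -4.30671322e+01, -3.27128541e+01, -1.96076767e-04,
        2.85470531e-03, -1.78300604e-05]), 'ee_pos': array([ 0.24809137, -0.60022008,  0.2080065 ]), 'tcp_rot': array([[ 9.24234630e-01,  3.81824875e-01, -3.36515341e-04],
       [ 3.81824892e-01, -9.24233218e-01,  1.64623069e-03],
       [ 3.17553173e-04, -1.64999335e-03, -9.99998588e-01]]), 'wrist_force': array([ 0.27093223, -0.3174855 , -0.58394002]), 'moment': array([-0.03377646,  0.05263144, -0.03997767]), 'grip_width': 0.998434781045832}
```

View pics/top0.png

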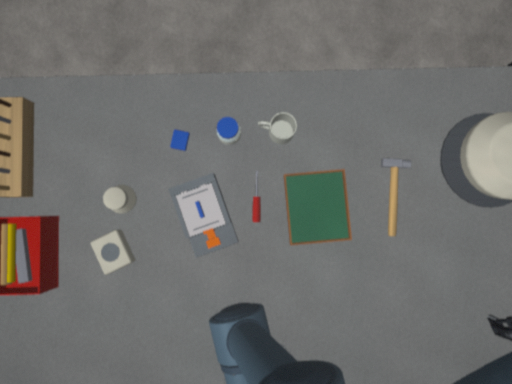

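View pics/side0.png

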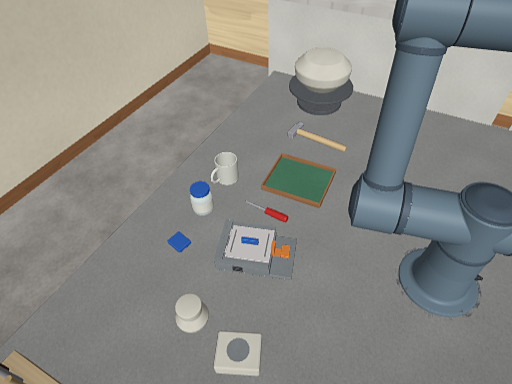

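The top view shows the case at about (203,215) with its orange tab at (211,240) on the robot's side, the rib at (200,209) and the tray at (318,207). The side view shows the same layout. Next I'll measure these.

```bash
cat > m.py <<'E'
from h import *
import pickle
a,b=pickle.load(open('s0.pkl','rb'))
for n,s in(('top',a),('side',b)):
    W=pts(s);hsv=cv2.cvtColor(s['color'],cv2.COLOR_RGB2HSV);H,S,V=[hsv[...,i].astype(int) for i in range(3)]
    near=np.isfinite(W[...,0])&(W[...,2]<0.3)
    def rep(nm,m):
        m=m.astype(np.uint8);k,l,st,c=cv2.connectedComponentsWithStats(m)
        for i in range(1,k):
            if st[i,4]>=25:
                P=W[l==i];P=P[np.isfinite(P[:,0])]
                r=cv2.minAreaRect(P[:,:2].astype(np.float32)*1000)
                vs=np.argwhere(l==i)[:,::-1]
                print(n,nm,st[i,4],c[i].round(),'med',np.nanmedian(P,0).round(4),'z5/95',np.percentile(P[:,2],[5,95]).round(4),'rect',np.round(r[0]),np.round(r[1]),round(r[2],1))
    rep('orange',near&(H<15)&(S>170)&(V>150)); rep('blue',near&(H>105)&(H<125)&(S>150)); rep('green',near&(H>60)&(H<90)&(S>80))
    x,y=W[...,0],W[...,1]
    rep('white',near&(V>190)&(S<40)); rep('high',near&(W[...,2]>.045)&(x>.3)&(x<.6)&(y>.05)&(y<.3)); rep('base',near&(W[...,2]>.010)&(x>.3)&(x<.6)&(y>.05)&(y<.3))
E
python3 m.py
```

```text
top orange 74 [255. 210.] med [0.5105 0.0109 0.0246] z5/95 [0.0205 0.0282] rect [514.  12.] [ 9. 68.] 88.5
top orange 792 [ 30. 246.] med [0.4304 0.6979 0.0062] z5/95 [0.0023 0.0502] rect [403. 699.] [149. 210.] 89.8
top orange 148 [212. 238.] med [0.427  0.1431 0.0469] z5/95 [0.0307 0.0673] rect [432. 144.] [48. 36.] 18.7
top blue 312 [227. 127.] med [0.7528 0.0854 0.1001] z5/95 [0.0972 0.1036] rect [753.  85.] [58. 56.] 31.1
top blue 254 [179. 140.] med [0.735  0.242  0.0164] z5/95 [0.0124 0.0202] rect [737. 241.] [47. 56.] 75.5
top blue 31 [199. 209.] med [0.5175 0.1726 0.0837] z5/95 [0.0797 0.0874] rect [517. 172.] [38.  6.] 19.4
top green 3529 [317. 207.] med [ 0.5152 -0.1821  0.0055] z5/95 [0.0019 0.0092] rect [ 516. -182.] [202. 172.] 3.5
top white 96 [489. 172.] med [ 0.5936 -0.6007  0.2102] z5/95 [0.1988 0.2196] rect [ 594. -600.] [36. 20.] 51.6
top high 2425 [199. 207.] med [0.5243 0.1759 0.0632] z5/95 [0.0589 0.072 ] rect [524. 175.] [163. 141.] 18.3
top high 98 [213. 243.] med [0.4158 0.1385 0.0477] z5/95 [0.0453 0.0503] rect [417. 139.] [24. 40.] 17.6
top base 3426 [203.
[... 2287 characters left out ...]
[0.0611 0.0665] rect [522. 163.] [66. 42.] 19.9
side white 254 [187. 311.] med [0.5477 0.4322 0.0823] z5/95 [0.0784 0.0855] rect [550. 429.] [62. 40.] 26.8
side white 246 [190. 325.] med [0.5368 0.4469 0.0342] z5/95 [0.0208 0.0493] rect [542. 445.] [68. 24.] 29.8
side white 1095 [236. 356.] med [0.3917 0.4624 0.0452] z5/95 [0.0194 0.0482] rect [396. 445.] [104.  84.] 24.0
side high 2251 [246. 245.] med [0.5216 0.1831 0.0639] z5/95 [0.0551 0.0732] rect [526. 171.] [164. 143.] 18.5
side high 91 [285. 250.] med [0.4178 0.137  0.0476] z5/95 [0.0454 0.0502] rect [418. 136.] [23. 42.] 17.3
side base 3506 [255. 250.] med [0.4942 0.1789 0.0622] z5/95 [0.0156 0.0714] rect [499. 162.] [224. 143.] 18.3
```

Box yaw is about 18.3°, its origin about (0.511, 0.170), the pad centre about (0.416, 0.138) and the pad top about z = 0.0475. These match the sizes given. I'll approach with the gripper shut.

Request:
move_arm(
  commands=[
    {"xyz": [274,-212,0],"turn": [0,0,0.072]},
    {"xyz": [274,-212,0],"turn": [0,0,0.072]},
    {"xyz": [274,-212,0],"turn": [0,0,0.072]},
    {"xyz": [274,-212,0],"turn": [0,0,0.072]},
    {"xyz": [274,-212,0],"turn": [0,0,0.072]},
    {"xyz": [274,-212,0],"turn": [0,0,0.072]},
    {"xyz": [274,-212,0],"turn": [0,0,0.072]},
    {"xyz": [274,-212,0],"turn": [0,0,0.072]},
    {"xyz": [437,-619,20],"turn": [0,0,0.072]},
    {"xyz": [437,-619,20],"turn": [0,0,0.072]},
    {"xyz": [437,-619,20],"turn": [0,0,0.072]},
    {"xyz": [437,-619,20],"turn": [0,0,0.072]},
    {"xyz": [437,-619,20],"turn": [0,0,0.072]},
    {"xyz": [437,-619,40],"turn": [0,0,0.072]},
    {"xyz": [437,-619,40],"turn": [0,0,0.072]},
    {"xyz": [437,-619,60],"turn": [0,0,0.072]},
    {"xyz": [437,-619,60],"turn": [0,0,0.072]},
    {"xyz": [437,-619,60],"turn": [0,0,0.072]},
    {"xyz": [437,-619,60],"turn": [0,0,0.072]},
    {"xyz": [437,-619,60],"turn": [0,0,0.072]},
  ],
  gripper=0,
  force=40,
)

```text
clock: 1.77
ee_pos: [0.4128, 0.144, 0.1469]
tcp_rot: [[0.947, 0.322, -0.005], [0.322, -0.947, 0.003], [-0.004, -0.005, -1.0]]
wrist_force: [-0.3, -0.6, -0.3]
grip_width: -0.002
```

Run:
```python
from h import *
import pickle
s=snap('wrist','w1.png');pickle.dump(s,open('w1.pkl','wb'))
W=pts(s);hsv=cv2.cvtColor(s['color'],cv2.COLOR_RGB2HSV).astype(int)
st=env.read_state();print(st['ee_pos'],st['tcp_rot'].round(4).tolist(),st['wrist_force'],st['joint_pos'].round(2),env.tcp_to_tips)
for n,m in(('orange',(hsv[...,0]<15)&(hsv[...,1]>170)),('blue',(hsv[...,0]>105)&(hsv[...,0]<125)&(hsv[...,1]>150))):
    m&=s['range_z']>0
    k,l,sts,c=cv2.connectedComponentsWithStats(m.astype(np.uint8))
    for i in range(1,k):
        if sts[i,4]>80:
            P=W[l==i];r=cv2.minAreaRect(P[:,:2].astype(np.float32)*1000);print(n,sts[i],P.mean(0).round(4),np.percentile(P[:,2],[5,50,95]).round(4),r)
C=np.array([.5113,.1697]);th=np.radians(18.3);d=np.array([np.cos(th),np.sin(th)])
q=(W[...,:2]-C)@d;p=(W[...,:2]-C)@np.array([-d[1],d[0]])
for x0 in range(-116,-80,4):
    m=(abs(q*1000-x0)<2)&(abs(p)<.012)&(hsv[...,0]<15)&(hsv[...,1]>150);print(x0,m.sum(),np.median(W[m][:,2]).round(4) if m.any() else None)
```

```text
[0.41373862 0.14156073 0.14766657] [[0.9472, 0.3205, -0.0038], [0.3205, -0.9472, 0.0016], [-0.003, -0.0027, -1.0]] [-0.67277207 -0.27120506 -0.18032677] [ 0.07 -0.21  2.13  0.    1.22  1.31] 0.017
orange [ 400   75   65   87 2460] [0.5129 0.0081 0.0218] [0.0137 0.023  0.0256] ((512.0000610351562, 5.421257019042969), (23.093643188476562, 78.36058044433594), 87.9528579711914)
blue [ 261    3   17   80 1281] [0.5167 0.1698 0.0831] [0.0819 0.0831 0.0843] ((516.1671752929688, 169.38555908203125), (49.098079681396484, 10.815176963806152), 19.004301071166992)
-116 0 None
-112 5 0.0453
-108 0 None
-104 0 None
-100 0 None
-96 0 None
-92 0 None
-88 14 0.0423
-84 0 None
```

View pics/w1.png

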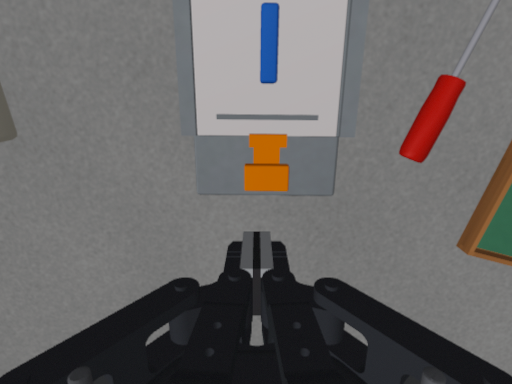

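The wrist view shows the pad at about (266,177), the nose at (267,140), the rib at (269,43) and the fingertips at about (257,250). Next I'll read the pad's height directly.

Run:
```python
from h import *
import pickle
s=pickle.load(open('w1.pkl','rb'));W=pts(s)
print('pad',np.nanmean(W[170:187,250:283].reshape(-1,3),0).round(4),np.nanpercentile(W[170:187,250:283,2],[5,50,95]).round(4))
for r in range(132,196,4): print(r,W[r,266].round(4),s['color'][r,266])
for c in range(238,296,5): print(c,W[177,c].round(4))
for nm,(a,b) in {'coverL':(100,200),'coverR':(100,330),'nearedgeL':(132,200),'nearedgeR':(132,335)}.items(): print(nm,W[a,b].round(4))
```

```text
pad [0.4167 0.1357 0.0461] [0.0451 0.0461 0.0472]
132 [0.4571 0.1503 0.062 ] [178 173 174]
136 [0.4548 0.1496 0.0682] [192 104   0]
140 [0.4515 0.1484 0.0654] [192 104   0]
144 [0.4488 0.1475 0.0674] [192 104   0]
148 [0.44   0.1435 0.0327] [192 103   0]
152 [0.4365 0.1423 0.0325] [192 103   0]
156 [0.4328 0.1409 0.0315] [192 104   0]
160 [0.4294 0.1398 0.0323] [192 101   0]
164 [0.4279 0.1395 0.0422] [125  60   0]
168 [0.4254 0.1387 0.0463] [191 102   0]
172 [0.4218 0.1375 0.0457] [191 102   0]
176 [0.4184 0.1363 0.0462] [191 101   0]
180 [0.4148 0.135  0.0457] [191 102   0]
184 [0.4113 0.1338 0.0458] [191 102   0]
188 [0.4077 0.1326 0.0459] [191 102   0]
192 [0.3949 0.1273 0.0162] [105 110 114]
238 [0.4006 0.1588 0.0154]
243 [0.4026 0.1542 0.0169]
248 [0.4123 0.1512 0.0459]
253 [0.4141 0.1471 0.0474]
258 [0.4154 0.1428 0.0468]
263 [0.4167 0.1385 0.0462]
268 [0.4182 0.1343 0.0464]
273 [0.4194 0.13   0.0453]
278 [0.4208 0.1257 0.0452]
283 [0.4225 0.1217 0.0465]
288 [nan nan nan]
293 [0.4184 0.107  0.0157]
coverL [0.4639 0.2072 0.0618]
coverR [0.4964 0.1115 0.0629]
nearedgeL [0.4401 0.2004 0.0624]
nearedgeR [0.4749 0.0982 0.0632]
```

Request:
move_arm(
  commands=[
    {"xyz": [0,6,20]},
    {"xyz": [0,6,50]},
    {"xyz": [0,6,70]},
    {"xyz": [0,6,78]},
    {"xyz": [0,6,79]},
    {"xyz": [0,6,79]},
    {"xyz": [0,6,79]},
  ],
)

```text
invalid input at $.commands[0]: expected keys xyz, turn
```

Request:
move_arm(
  commands=[
    {"xyz": [0,6,20],"turn": [0,0,0]},
    {"xyz": [0,6,50],"turn": [0,0,0]},
    {"xyz": [0,6,70],"turn": [0,0,0]},
    {"xyz": [0,6,78],"turn": [0,0,0]},
    {"xyz": [0,6,79],"turn": [0,0,0]},
    {"xyz": [0,6,79],"turn": [0,0,0]},
    {"xyz": [0,6,79],"turn": [0,0,0]},
  ],
)

```text
clock: 2.4
ee_pos: [0.4167, 0.1356, 0.0701]
tcp_rot: [[0.948, 0.32, -0.001], [0.32, -0.948, 0.002], [-0.0, -0.002, -1.0]]
wrist_force: [0.4, 0.1, 0.8]
grip_width: -0.005
```

Request:
move_arm(
  commands=[
    {"xyz": [0,0,2],"turn": [0,0,0]},
    {"xyz": [0,0,4],"turn": [0,0,0]},
    {"xyz": [0,0,5],"turn": [0,0,0]},
    {"xyz": [0,0,6],"turn": [0,0,0]},
    {"xyz": [0,0,7],"turn": [0,0,0]},
    {"xyz": [0,0,7],"turn": [0,0,0]},
    {"xyz": [0,0,7],"turn": [0,0,0]},
  ],
)

```text
clock: 2.98
ee_pos: [0.4166, 0.1357, 0.0631]
tcp_rot: [[0.947, 0.32, -0.001], [0.32, -0.947, 0.002], [-0.001, -0.002, -1.0]]
wrist_force: [-0.4, 0.4, 0.6]
grip_width: 0.004
```

Request:
move_arm(
  commands=[
    {"xyz": [0,0,1],"turn": [0,0,0]},
    {"xyz": [0,0,2],"turn": [0,0,0]},
    {"xyz": [0,0,2],"turn": [0,0,0]},
    {"xyz": [0,0,2],"turn": [0,0,0]},
  ],
)

```text
clock: 3.32
ee_pos: [0.4165, 0.1357, 0.0609]
tcp_rot: [[0.947, 0.32, -0.002], [0.32, -0.947, 0.002], [-0.001, -0.002, -1.0]]
wrist_force: [-0.1, -0.2, -0.2]
grip_width: 0.001
```

Request:
move_arm(
  commands=[
    {"xyz": [0,0,1],"turn": [0,0,0]},
    {"xyz": [0,0,1.5],"turn": [0,0,0]},
    {"xyz": [0,0,1.5],"turn": [0,0,0]},
    {"xyz": [0,0,1.5],"turn": [0,0,0]},
  ],
)

```text
clock: 3.65
ee_pos: [0.4165, 0.1357, 0.0594]
tcp_rot: [[0.947, 0.32, -0.002], [0.32, -0.947, 0.002], [-0.001, -0.002, -1.0]]
wrist_force: [0.4, 0.3, -0.3]
grip_width: 0.003
```

Request:
move_arm(
  commands=[
    {"xyz": [0,0,1],"turn": [0,0,0]},
    {"xyz": [0,0,1.5],"turn": [0,0,0]},
    {"xyz": [0,0,1.5],"turn": [0,0,0]},
    {"xyz": [0,0,1.5],"turn": [0,0,0]},
  ],
)

```text
clock: 3.98
ee_pos: [0.4164, 0.1357, 0.0578]
tcp_rot: [[0.947, 0.32, -0.002], [0.32, -0.947, 0.002], [-0.001, -0.002, -1.0]]
wrist_force: [-0.6, 0.2, 0.1]
grip_width: 0.0
```

Run:
```python
from h import *
s=snap('side');c=cv2.resize(s['color'][190:300,190:330],None,fx=4,fy=4,interpolation=cv2.INTER_CUBIC)
w=snap('wrist')['color']
c=cv2.resize(c,(560,440));w=w[60:340,130:390]
w=cv2.resize(w,(409,440))
cv2.imwrite('pics/p2.png',cv2.resize(np.hstack([c,w]),(800,363))[:,:,::-1])
```

```text
(no output)
```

View pics/p2.png

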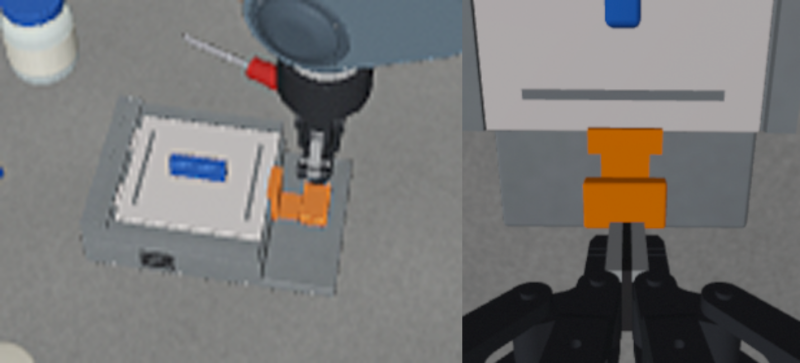

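The side crop shows the fingertip at about (316,170), apparently short of the pad's top (316,200). In the wrist crop the tips sit at the pad's -x edge (627,225). I'll measure the tips by depth.

Run:
```python
from h import *
for n in('side','wrist','top'):
    s=snap(n);W=pts(s);c=s['color'].astype(int)
    d=np.array([.948,.318]);P=np.array([.4164,.1357])
    q=(W[...,:2]-P)@d*1000;p=(W[...,:2]-P)@np.array([-d[1],d[0]])*1000;z=W[...,2]*1000
    near=(abs(q)<30)&(abs(p)<30)
    org=near&(c[...,0]>120)&(c[...,2]<40)
    fin=near&(z>30)&~org&(c.max(-1)-c.min(-1)<30)&(z<110)
    for nm,m in(('org',org&(z>38)&(q<15)),('fin',fin&(z<75))):
        if m.sum()>5: print(n,nm,m.sum(),'q',np.percentile(q[m],[2,50,98]).round(1),'p',np.percentile(p[m],[2,50,98]).round(1),'z',np.percentile(z[m],[1,5,50,95]).round(1))
    if n=='wrist':
        for r in range(170,300,6): print(r,q[r,256].round(1),p[r,256].round(1),z[r,256].round(1),c[r,256], '|',q[r,248].round(1),z[r,248].round(1))
```

```text
wrist org 2119 q [-10.4   2.   12.1] p [-18.6   0.5  18.9] z [39.4 44.9 46.  47.1]
wrist fin 16 q [ 1.7 12.1 12.5] p [-20.1  13.6  18.1] z [37.3 37.4 38.1 45.1]
170 36.5 -0.7 66.2 [185  98   0] | 36.5 66.2
176 33.4 -0.7 66.6 [184  97   0] | 33.0 65.1
182 20.0 -0.7 32.7 [184  97   0] | 19.9 32.2
188 15.8 -0.7 32.1 [184  97   0] | 16.0 32.9
194 12.0 -0.7 32.9 [184  97   0] | 11.8 32.6
200 12.4 -0.7 45.5 [117  55   0] | 11.9 44.3
206 8.8 -0.7 46.3 [184  97   0] | 8.5 45.6
212 4.3 -0.7 45.0 [184  97   0] | 4.7 46.0
218 0.6 -0.7 45.9 [184  97   0] | 1.0 46.8
224 -2.9 -0.7 47.1 [184  96   0] | -3.2 46.5
230 -7.1 -0.7 46.7 [184  96   0] | -8.0 45.0
236 10.1 -0.8 89.6 [15 17 19] | 10.5 90.4
242 10.3 -0.9 96.0 [17 18 19] | 10.1 95.6
248 10.3 -0.9 101.7 [17 16 17] | 10.1 101.3
254 9.7 -0.9 105.8 [16 17 18] | 10.2 106.7
260 9.9 -0.9 111.0 [15 16 19] | 10.7 112.4
266 9.7 -0.9 115.2 [14 13 14] | 9.4 114.8
272 8.6 -0.9 117.7 [38 37 41] | 11.3 121.9
278 5.9 -0.9 117.8 [39 39 41] | 11.0 125.3
284 3.3 -0.9 117.9 [39 38 40] | 11.3 129.4
290 0.4 -0.9 117.7 [39 38 40] | 11.9 133.6
296 -2.2 -0.9 118.1 [37 36 39] | 10.4 134.9
```

Run:
```python
from h import *
s=snap('side');W=pts(s);c=s['color']
for r in range(222,262,2): print(r,[(c[r,u].tolist(),(W[r,u]*1000).round(0).tolist()) for u in(282,286)])
T=s['extrinsics'];K=s['camera_matrix']
for z in(.03,.041,.046,.06,.087,.1):
    x=np.linalg.inv(T)@np.array([.4164,.1357,z,1]);u=K@x[:3];print(z,(u[:2]/u[2]).round(1),x[2].round(3))
print(env.read_state())
```

```text
222 [([43, 45, 50], [416.0, 170.0, 223.0]), ([46, 48, 51], [406.0, 168.0, 227.0])]
224 [([44, 47, 50], [416.0, 170.0, 215.0]), ([44, 47, 50], [406.0, 168.0, 219.0])]
226 [([43, 45, 49], [415.0, 171.0, 208.0]), ([45, 48, 51], [406.0, 168.0, 211.0])]
228 [([36, 37, 40], [415.0, 170.0, 199.0]), ([43, 46, 51], [405.0, 169.0, 204.0])]
230 [([39, 41, 45], [414.0, 173.0, 195.0]), ([137, 139, 142], [406.0, 166.0, 192.0])]
232 [([37, 39, 43], [413.0, 175.0, 189.0]), ([140, 141, 143], [404.0, 169.0, 187.0])]
234 [([29, 31, 35], [423.0, 153.0, 146.0]), ([172, 173, 175], [403.0, 172.0, 183.0])]
236 [([29, 31, 35], [423.0, 151.0, 134.0]), ([174, 175, 177], [400.0, 178.0, 183.0])]
238 [([118, 120, 122], [410.0, 179.0, 169.0]), ([172, 174, 176], [399.0, 179.0, 176.0])]
240 [([16, 17, 20], [406.0, 189.0, 176.0]), ([132, 133, 135], [397.0, 183.0, 173.0])]
242 [([70, 72, 77], [404.0, 191.0, 171.0]), ([145, 146, 149], [395.0, 188.0, 173.0])]
244 [([137, 125, 115], [425.0, 143.0, 84.0]), ([42, 50, 57], [393.0, 191.0, 169.0])]
246 [([210, 133, 58], [431.0, 129.0, 51.0]), ([184, 104, 47], [421.0, 122.0, 4
[... 840 characters left out ...]
8e+00,  2.09668131e-03,
        1.01218293e+00,  1.29793856e+00]), 'dq': array([ 0.00123969, -0.0004729 ,  0.00109595, -0.00013042,  0.00021018,
       -0.00086738]), 'effort': array([-8.74918824e-04, -2.47462088e+01, -2.70821518e+01,  3.84081417e-03,
        3.99538432e-03, -1.84651168e-05]), 'ee_pos': array([0.41650965, 0.13570872, 0.0578868 ]), 'tcp_rot': array([[ 9.47458088e-01,  3.19875957e-01, -1.59474993e-03],
       [ 3.19878464e-01, -9.47457068e-01,  1.69457808e-03],
       [-9.68902310e-04, -2.11566787e-03, -9.99997293e-01]]), 'wrist_force': array([-0.06632772, -0.18241992,  0.19398952]), 'moment': array([-0.00837124, -0.02513919, -0.00489324]), 'grip_width': -0.002996476576114291}
```

Both cameras agree that the shut fingertips are at z ≈ 0.085. TCP z plus the documented tip offset would put them at 0.041, so the real offset is about 45 mm off. I'll trust sight and touch, and keep descending carefully.

Request:
move_arm(
  commands=[
    {"xyz": [0,0,10],"turn": [0,0,0]},
    {"xyz": [0,0,20],"turn": [0,0,0]},
    {"xyz": [0,0,26],"turn": [0,0,0]},
    {"xyz": [0,0,30],"turn": [0,0,0]},
    {"xyz": [0,0,30],"turn": [0,0,0]},
    {"xyz": [0,0,30],"turn": [0,0,0]},
  ],
)

```text
clock: 4.78
ee_pos: [0.4162, 0.1357, 0.0274]
tcp_rot: [[0.947, 0.32, -0.003], [0.32, -0.947, 0.002], [-0.002, -0.002, -1.0]]
wrist_force: [0.1, 0.3, -0.1]
grip_width: 0.0
```

```bash
cat > tip.py <<'E'
from h import *
s=snap('wrist');W=pts(s);c=s['color'].astype(int);st=env.read_state()
print(st['clock'],st['ee_pos'].round(4),st['wrist_force'].round(2))
x=(W-st['ee_pos'])@st['tcp_rot']*1000
for u in(248,264):
    for r in range(214,250,3): print(u,r,x[r,u].round(1),(W[r,u,2]*1000).round(1),c[r,u])
E
python3 tip.py
```

```text
4.8333 [0.4165 0.1357 0.0278] [-0.19  0.04 -0.2 ]
248 214 [ 12.1  -3.7 -10. ] 37.8 [153  76   0]
248 217 [ 11.8  -3.6 -13.3] 41.1 [107  51   1]
248 220 [ 12.   -3.5 -17.7] 45.6 [127  62   0]
248 223 [ 10.5  -3.5 -18.1] 46.0 [178  93   0]
248 226 [  8.5  -3.5 -17.4] 45.3 [179  93   0]
248 229 [  7.   -3.5 -18. ] 45.9 [179  94   0]
248 232 [  9.8  -3.3 -27.2] 55.1 [73 75 78]
248 235 [ 10.1  -3.2 -31.1] 58.9 [75 76 79]
248 238 [ 10.   -3.1 -34. ] 61.8 [74 75 78]
248 241 [  9.7  -3.  -36.4] 64.3 [75 76 78]
248 244 [ 10.   -2.9 -40. ] 67.9 [75 76 78]
248 247 [ 10.1  -2.8 -42.9] 70.7 [74 75 77]
264 214 [11.6  5.  -8.7] 36.5 [161  81   0]
264 217 [ 11.4   4.9 -12.5] 40.3 [106  50   0]
264 220 [ 12.    4.8 -17.8] 45.6 [127  62   0]
264 223 [ 10.5   4.8 -18.1] 45.9 [177  92   0]
264 226 [  9.3   4.8 -19.2] 47.0 [179  93   0]
264 229 [  7.1   4.8 -18.1] 45.9 [179  92   0]
264 232 [  9.6   4.6 -26.9] 54.8 [73 74 76]
264 235 [  9.9   4.5 -30.7] 58.5 [75 76 78]
264 238 [  9.6   4.4 -33.4] 61.2 [75 76 78]
264 241 [  9.8   4.3 -36.7] 64.6 [74 76 78]
264 244 [  9.6   4.3 -39.1] 67.0 [74 76 78]
264 247 [  9.6   4.2 -42. ] 69.8 [74 76 78]
```

Request:
move_arm(
  commands=[
    {"xyz": [0,0,3],"turn": [0,0,0]},
    {"xyz": [0,0,6],"turn": [0,0,0]},
    {"xyz": [0,0,7.5],"turn": [0,0,0]},
    {"xyz": [0,0,7.5],"turn": [0,0,0]},
    {"xyz": [0,0,7.5],"turn": [0,0,0]},
  ],
)

```text
clock: 5.25
ee_pos: [0.4172, 0.1358, 0.021]
tcp_rot: [[0.947, 0.32, -0.001], [0.32, -0.947, 0.002], [-0.0, -0.002, -1.0]]
wrist_force: [-2.0, -0.2, 5.7]
grip_width: -0.0
```

Request:
move_arm(
  commands=[
    {"xyz": [0,0,1],"turn": [0,0,0]},
    {"xyz": [0,0,2],"turn": [0,0,0]},
    {"xyz": [0,0,2],"turn": [0,0,0]},
    {"xyz": [0,0,2],"turn": [0,0,0]},
  ],
)

```text
clock: 5.58
ee_pos: [0.4173, 0.1358, 0.0195]
tcp_rot: [[0.947, 0.32, -0.001], [0.32, -0.947, 0.001], [-0.001, -0.002, -1.0]]
wrist_force: [-2.7, -1.0, 6.6]
grip_width: 0.001
```

Request:
move_arm(
  commands=[
    {"xyz": [0,0,1],"turn": [0,0,0]},
    {"xyz": [0,0,2],"turn": [0,0,0]},
    {"xyz": [0,0,2],"turn": [0,0,0]},
    {"xyz": [0,0,2],"turn": [0,0,0]},
  ],
)

```text
clock: 5.92
ee_pos: [0.4173, 0.1358, 0.018]
tcp_rot: [[0.947, 0.32, -0.002], [0.32, -0.947, 0.001], [-0.001, -0.002, -1.0]]
wrist_force: [-3.4, -1.2, 7.6]
grip_width: 0.003
```

```bash
cat > cov.py <<'E'
from h import *
s=snap('wrist');W=pts(s);c=s['color'].astype(int);st=env.read_state()
print(st['clock'],st['ee_pos'].round(4),st['wrist_force'].round(2))
C=np.array([.5113,.1695]);th=np.radians(18.5);d=np.array([np.cos(th),np.sin(th)])
q=(W[...,:2]-C)@d*1000;p=(W[...,:2]-C)@np.array([-d[1],d[0]])*1000;z=W[...,2]*1000
m=(abs(p)<50)&(abs(p)>15)&(q>-80)&(q<85)&(z>55)&(c.min(-1)>120)
if m.sum()>50: 
    A=np.c_[q[m],p[m],np.ones(m.sum())];f=np.linalg.lstsq(A,z[m],rcond=None)[0];print('cover top plane slopes',f.round(4),'qrange',np.percentile(q[m],[1,99]).round(1),'z',np.percentile(z[m],[2,98]).round(1),m.sum())
E
python3 cov.py
```

```text
5.9667 [0.4174 0.1358 0.018 ] [-3.02 -1.08  6.89]
cover top plane slopes [-1.08600e-01  6.00000e-04  7.04672e+01] qrange [-58.5   3.7] z [69.6 77.1] 38189
```

The tab released at about 7 N. The cover's top plane now tilts 0.109 rad, with its edge top at about 77 mm. I'll let go of the tab, rise and look at the rib.

Request:
move_arm(
  commands=[
    {"xyz": [0,0,-5],"turn": [0,0,0]},
    {"xyz": [0,0,-20],"turn": [0,0,0]},
    {"xyz": [0,0,-50],"turn": [0,0,0]},
    {"xyz": [0,0,-80],"turn": [0,0,0]},
    {"xyz": [10,0,-110],"turn": [0,0,0]},
    {"xyz": [10,0,-110],"turn": [0,0,0]},
    {"xyz": [10,0,-110],"turn": [0,0,0]},
  ],
  gripper=40,
)

```text
clock: 6.55
ee_pos: [0.4288, 0.139, 0.13]
tcp_rot: [[0.947, 0.32, 0.003], [0.32, -0.947, 0.002], [0.004, -0.0, -1.0]]
wrist_force: [-0.6, -0.9, -0.9]
grip_width: 0.468
```

```bash
cat > rib.py <<'E'
from h import *
s=snap('wrist','w3.png');W=pts(s);st=env.read_state();hsv=cv2.cvtColor(s['color'],cv2.COLOR_RGB2HSV).astype(int)
print(st['ee_pos'].round(4),st['tcp_rot'].round(4).tolist(),st['grip_width'])
m=(hsv[...,0]>105)&(hsv[...,0]<125)&(hsv[...,1]>150)&(W[...,2]>.05)&(W[...,2]<.12)
k,l,sts,c=cv2.connectedComponentsWithStats(m.astype(np.uint8));i=1+np.argmax(sts[1:,4])
P=W[(l==i)];P=P[P[:,2]>.08]
print('rib',sts[i],P.mean(0).round(4),cv2.minAreaRect(P[:,:2].astype(np.float32)*1000))
x=(W-st['ee_pos'])@st['tcp_rot']*1000
t=(P-st['ee_pos'])@st['tcp_rot']*1000
f=np.linalg.lstsq(np.c_[t[:,0],t[:,1],np.ones(len(t))],t[:,2],rcond=None)[0]
print('rib in tool',t.mean(0).round(1),np.percentile(t,[1,99],axis=0).round(1).tolist(),'slope',f.round(3))
u=x[...,2];fm=(abs(x[...,0])<14)&(abs(x[...,1])<60)&(u<0)&(u>-60)
print('fingers',[ (a,(x[...,2][fm&(x[...,1]*a>0)]).max().round(1), np.percentile(x[...,1][fm&(x[...,1]*a>0)&(u>-45)],[2,98]).round(1)) for a in(-1,1)])
E
python3 rib.py; python3 cov.py
```

```text
[0.4271 0.1389 0.1281] [[0.9473, 0.3204, -0.0007], [0.3204, -0.9473, 0.0014], [-0.0003, -0.0015, -1.0]] 0.4667518951583735
rib [ 244   17   19   86 1511] [0.5184 0.1704 0.0906] ((517.4404907226562, 170.14085388183594), (48.816650390625, 11.035438537597656), 18.860687255859375)
rib in tool [96.6 -0.6 37.5] [[71.9, -6.1, 34.1], [119.5, 4.8, 41.4]] slope [ 9.8000e-02 -2.0000e-02  2.8032e+01]
fingers [(-1, np.float64(-24.3), array([-31.8, -18.5])), (1, np.float64(-25.2), array([21.2, 34.3]))]
6.65 [0.4261 0.1388 0.1269] [-0.59  0.18 -0.77]
cover top plane slopes [-1.18100e-01 -1.00000e-04  7.05155e+01] qrange [-58.4  41.7] z [65.6 76.9] 15998
```

View pics/w3.png

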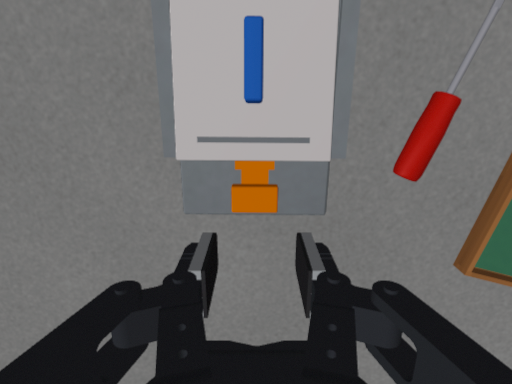

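The wrist view shows the rib at (254,58) and the open fingers at about (207,265) and (308,265), on either side of its line. The rib top is about 91 mm up, against about 92 mm expected. I'll move to a tilted pre-grasp above it.

Request:
move_arm(
  commands=[
    {"xyz": [40,-2,0],"turn": [0,-0.05,0]},
    {"xyz": [80,-2,10],"turn": [0,-0.112,0]},
    {"xyz": [96,-2,37],"turn": [0,-0.112,0]},
    {"xyz": [96,-2,37],"turn": [0,-0.112,0]},
    {"xyz": [96,-2,37],"turn": [0,-0.112,0]},
    {"xyz": [96,-2,37],"turn": [0,-0.112,0]},
  ],
)

```text
clock: 7.15
ee_pos: [0.5148, 0.1712, 0.0885]
tcp_rot: [[0.941, 0.32, -0.112], [0.318, -0.947, -0.035], [-0.118, -0.003, -0.993]]
wrist_force: [0.4, 0.7, -0.0]
grip_width: 0.468
```

```bash
cat > rib2.py <<'E'
from h import *
st=env.read_state();s=snap('side','side4.png');W=pts(s);c=s['color'].astype(int)
print(st['ee_pos'].round(4),st['tcp_rot'].round(3).tolist())
x=(W-st['ee_pos'])@st['tcp_rot']*1000
b=(c[...,2]>c[...,0]+60)&(abs(x[...,0])<60)&(abs(x[...,1])<30)&(x[...,2]<40)
if b.sum(): print('rib side',np.percentile(x[b],[2,50,98],axis=0).round(1).tolist())
w=snap('wrist','w4.png');W=pts(w);c=w['color'].astype(int);x=(W-st['ee_pos'])@st['tcp_rot']*1000
b=(c[...,2]>c[...,0]+60)&(abs(x[...,0])<60)&(abs(x[...,1])<30)
if b.sum(): print('rib wrist',b.sum(),np.percentile(x[b],[1,50,99],axis=0).round(1).tolist())
cv2.imwrite('pics/p4.png',cv2.resize(np.hstack([w['color'],cv2.resize(s['color'][180:280,190:323],(512,384))]),(800,300))[:,:,::-1])
E
python3 rib2.py
```

```text
[0.5148 0.1712 0.0885] [[0.941, 0.32, -0.112], [0.318, -0.947, -0.035], [-0.118, -0.003, -0.993]]
rib side [[-20.8, -4.1, -5.9], [-6.6, -1.5, 4.4], [27.7, 4.8, 15.1]]
rib wrist 1681 [[-20.3, -3.9, -4.1], [7.4, 1.5, -2.6], [28.5, 7.3, 10.4]]
```

View pics/p4.png

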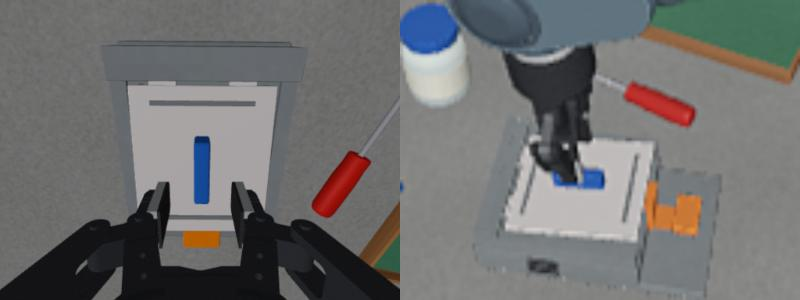

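The fingers straddle the rib evenly: inner faces at 167 and 233, rib at 202 in the left half. I'll descend along the tilted axis.

Request:
move_arm(
  commands=[
    {"xyz": [4,0,12],"turn": [0,0,0]},
    {"xyz": [4,0,24],"turn": [0,0,0]},
    {"xyz": [4,0,32],"turn": [0,0,0]},
    {"xyz": [4,0,37],"turn": [0,0,0]},
    {"xyz": [4,0,37],"turn": [0,0,0]},
    {"xyz": [4,0,37],"turn": [0,0,0]},
  ],
)

```text
clock: 7.75
ee_pos: [0.5151, 0.1712, 0.0526]
tcp_rot: [[0.941, 0.32, -0.11], [0.318, -0.947, -0.035], [-0.115, -0.002, -0.993]]
wrist_force: [0.6, -0.8, 0.2]
grip_width: 0.469
```

```bash
python3 rib2.py; python3 cov.py
```

```text
[0.5151 0.1712 0.0526] [[0.941, 0.32, -0.11], [0.318, -0.947, -0.035], [-0.115, -0.002, -0.993]]
rib side [[-25.2, -5.0, -44.5], [-14.2, -1.5, -36.5], [9.4, 5.3, -21.5]]
rib wrist 2517 [[-24.5, -4.0, -39.6], [4.6, 1.7, -38.1], [24.2, 7.2, -23.0]]
7.9 [0.516  0.1713 0.0536] [-0.14 -0.41 -0.18]
cover top plane slopes [-1.10100e-01 -5.00000e-04  7.07869e+01] qrange [-55.9  69.2] z [62.7 76.6] 19934
```

Request:
move_arm(
  commands=[
    {"xyz": [0,0,1],"turn": [0,0,0]},
    {"xyz": [0,0,1],"turn": [0,0,0]},
    {"xyz": [0,0,1],"turn": [0,0,0]},
    {"xyz": [0,0,1],"turn": [0,0,0]},
    {"xyz": [0,0,1],"turn": [0,0,0]},
    {"xyz": [0,0,1],"turn": [0,0,0]},
    {"xyz": [0,0,1],"turn": [0,0,0]},
  ],
  gripper=0,
  force=30,
)

```text
clock: 8.48
ee_pos: [0.5162, 0.1713, 0.0529]
tcp_rot: [[0.941, 0.32, -0.107], [0.318, -0.947, -0.034], [-0.112, -0.002, -0.994]]
wrist_force: [0.0, 0.1, 2.3]
grip_width: 0.128
```

```bash
python3 rib2.py; python3 cov.py;  python3 -c "
from h import *;print(env.read_state()['grip_width']*85.4, env.read_state()['moment'])"
```

```text
[0.5162 0.1713 0.0529] [[0.941, 0.32, -0.107], [0.318, -0.947, -0.034], [-0.112, -0.002, -0.994]]
rib side [[-26.0, -5.1, -41.5], [-18.2, -2.5, -34.7], [19.7, 4.8, -21.9]]
rib wrist 2517 [[-25.2, -4.7, -39.6], [4.2, 0.8, -37.6], [23.2, 6.3, -22.2]]
8.6333 [0.5162 0.1713 0.0528] [ 0.25 -0.18  1.65]
cover top plane slopes [-1.07500e-01 -1.00000e-04  7.04172e+01] qrange [-16.1  69.4] z [62.6 72. ] 19642
11.216146831546423 [-0.01336842 -0.01209327  0.00477015]
```

Gripped at about 11 mm. Now I'll ease the cover out along its own plane.

Request:
move_arm(
  commands=[
    {"xyz": [-1,0,0],"turn": [0,0,0]},
    {"xyz": [-2,0,0],"turn": [0,0,0]},
    {"xyz": [-3,0,0],"turn": [0,0,0]},
    {"xyz": [-4,0,0],"turn": [0,0,0]},
    {"xyz": [-4,0,0],"turn": [0,0,0]},
  ],
)

```text
clock: 9.05
ee_pos: [0.512, 0.17, 0.0531]
tcp_rot: [[0.941, 0.32, -0.107], [0.318, -0.947, -0.034], [-0.113, -0.002, -0.994]]
wrist_force: [1.0, -0.2, 0.4]
grip_width: 0.131
```

Request:
move_arm(
  commands=[
    {"xyz": [-1,0,0],"turn": [0,0,0]},
    {"xyz": [-2,0,0],"turn": [0,0,0]},
    {"xyz": [-3,0,0],"turn": [0,0,0]},
    {"xyz": [-4,0,0],"turn": [0,0,0]},
    {"xyz": [-4,0,0],"turn": [0,0,0]},
  ],
)

```text
clock: 9.47
ee_pos: [0.508, 0.1687, 0.0536]
tcp_rot: [[0.941, 0.32, -0.108], [0.318, -0.947, -0.035], [-0.113, -0.002, -0.994]]
wrist_force: [0.4, 0.5, 0.5]
grip_width: 0.13
```

Request:
move_arm(
  commands=[
    {"xyz": [-1,0,0],"turn": [0,0,0]},
    {"xyz": [-2,0,0],"turn": [0,0,0]},
    {"xyz": [-3,0,0],"turn": [0,0,0]},
    {"xyz": [-4,0,0],"turn": [0,0,0]},
    {"xyz": [-5,0,0],"turn": [0,0,0]},
    {"xyz": [-6,0,0],"turn": [0,0,0]},
    {"xyz": [-6,0,0],"turn": [0,0,0]},
  ],
)

```text
clock: 10.05
ee_pos: [0.5021, 0.1667, 0.0542]
tcp_rot: [[0.941, 0.32, -0.108], [0.318, -0.947, -0.035], [-0.113, -0.002, -0.994]]
wrist_force: [0.5, 0.1, 1.1]
grip_width: 0.125
```

Request:
move_arm(
  commands=[
    {"xyz": [-1,0,0],"turn": [0,0,0]},
    {"xyz": [-2,0,0],"turn": [0,0,0]},
    {"xyz": [-3,0,0],"turn": [0,0,0]},
    {"xyz": [-4,0,0],"turn": [0,0,0]},
    {"xyz": [-4,0,0],"turn": [0,0,0]},
  ],
)

```text
clock: 10.47
ee_pos: [0.4981, 0.1653, 0.0546]
tcp_rot: [[0.941, 0.32, -0.108], [0.318, -0.947, -0.035], [-0.114, -0.002, -0.994]]
wrist_force: [1.0, 0.6, 0.9]
grip_width: 0.13
```

```bash
python3 rib2.py; python3 cov.py; cp pics/w4.png pics/w5.png
```

```text
[0.4981 0.1653 0.0546] [[0.941, 0.32, -0.108], [0.318, -0.947, -0.035], [-0.114, -0.002, -0.994]]
rib side [[-25.8, -4.9, -41.8], [-17.1, -2.8, -34.6], [18.2, 3.6, -19.4]]
rib wrist 2509 [[-25.2, -4.7, -39.4], [4.2, 0.8, -37.6], [23.3, 6.3, -22.1]]
10.6167 [0.4981 0.1653 0.0546] [ 1.39 -0.52  0.05]
cover top plane slopes [-1.12300e-01  1.00000e-04  7.01115e+01] qrange [-34.7  61.5] z [63.  73.8] 21803
```

View pics/w5.png

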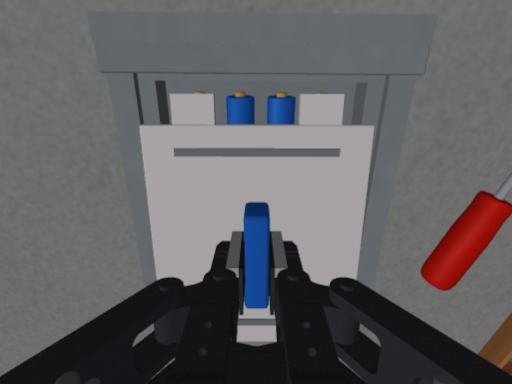

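The tongues at (193,108) and (321,108) are clear of the lip edge (row 73). I'll lift, then level.

Request:
move_arm(
  commands=[
    {"xyz": [-1,0,-3],"turn": [0,0,0]},
    {"xyz": [-2,0,-8],"turn": [0,0,0]},
    {"xyz": [-3,0,-15],"turn": [0,0,0]},
    {"xyz": [-4,0,-25],"turn": [0,0,0]},
    {"xyz": [-5,0,-40],"turn": [0,0.03,0]},
    {"xyz": [-7,0,-55],"turn": [0,0.07,0]},
    {"xyz": [-9,0,-70],"turn": [0,0.1,0]},
    {"xyz": [-10,0,-80],"turn": [0,0.113,0]},
    {"xyz": [-10,0,-80],"turn": [0,0.113,0]},
    {"xyz": [-10,0,-80],"turn": [0,0.113,0]},
  ],
)

```text
clock: 11.45
ee_pos: [0.4978, 0.165, 0.1361]
tcp_rot: [[0.947, 0.32, -0.0], [0.32, -0.947, 0.001], [0.0, -0.001, -1.0]]
wrist_force: [-0.0, -0.4, -1.5]
grip_width: 0.129
```

```bash
python3 cov.py; python3 rib2.py
python3 - <<'E'
from h import *
print(env.read_state()['tcp_rot'].round(3).tolist(), env.read_state()['wrist_force'])
E
```

```text
11.5 [0.4973 0.1649 0.1351] [ 0.16 -0.03 -1.43]
cover top plane slopes [3.600000e-03 1.000000e-04 1.531638e+02] qrange [-37.3  59.5] z [151.9 154.5] 21812
[0.4973 0.1649 0.1351] [[0.947, 0.32, -0.002], [0.32, -0.947, 0.001], [-0.002, -0.002, -1.0]]
rib side [[-24.3, -5.7, -41.0], [-16.2, -3.2, -32.3], [22.1, 4.5, -21.3]]
rib wrist 3121 [[-25.4, -28.2, -38.8], [10.1, 0.7, -36.9], [59.6, 28.1, 86.3]]
[[0.947, 0.32, -0.004], [0.32, -0.947, 0.001], [-0.003, -0.002, -1.0]] [-0.19385111  1.17697654 -1.21193121]
```

The cover is held level with its underside at about 0.148, and the weight reads about 1.4 N. Next I'll carry it over the tray.

Request:
move_arm(
  commands=[
    {"xyz": [-4,12,0],"turn": [0,0,0.01]},
    {"xyz": [-10,34,0],"turn": [0,0,0.03]},
    {"xyz": [-18,62,0],"turn": [0,0,0.05]},
    {"xyz": [-27,92,0],"turn": [0,0,0.08]},
    {"xyz": [-36,122,0],"turn": [0,0,0.1]},
    {"xyz": [-45,152,0],"turn": [0,0,0.13]},
    {"xyz": [-54,182,0],"turn": [0,0,0.16]},
    {"xyz": [-63,212,0],"turn": [0,0,0.18]},
    {"xyz": [-72,242,0],"turn": [0,0,0.2]},
    {"xyz": [-80,272,0],"turn": [0,0,0.22]},
    {"xyz": [-87,296,0],"turn": [0,0,0.24]},
    {"xyz": [-93,315,0],"turn": [0,0,0.265]},
    {"xyz": [-97,328,0],"turn": [0,0,0.265]},
    {"xyz": [-98,334,0],"turn": [0,0,0.265]},
    {"xyz": [-98,334,0],"turn": [0,0,0.265]},
    {"xyz": [-98,334,0],"turn": [0,0,0.265]},
    {"xyz": [-98,334,0],"turn": [0,0,0.265]},
  ],
)

```text
clock: 13.02
ee_pos: [0.5109, -0.1818, 0.1335]
tcp_rot: [[0.998, 0.062, -0.005], [0.062, -0.998, 0.002], [-0.004, -0.002, -1.0]]
wrist_force: [-0.4, -0.6, -0.9]
grip_width: 0.131
```

Run:
```python
from h import *
st=env.read_state();print(st['ee_pos'].round(4),st['tcp_rot'].round(3).tolist(),st['wrist_force'])
for n in('wrist','side'):
    s=snap(n,n+'6.png');W=pts(s);z=W[...,2];c=s['color'].astype(int)
    x=(W-st['ee_pos'])@st['tcp_rot']*1000
    m=(abs(x[...,0])<90)&(abs(x[...,1])<62)&(abs(x[...,1])>15)&(z>.13)&(z<.17)&(c.min(-1)>120)
    f=np.linalg.lstsq(np.c_[x[m][:,:2],np.ones(m.sum())],x[m][:,2],rcond=None)[0];print(n,m.sum(),'plane tool',f.round(3),np.percentile(x[m],[.5,99.5],axis=0).round(1).tolist())
    g=(c[...,1]>c[...,0]+30)&(z<.03)&(abs(W[...,0]-.5)<.2)&(abs(W[...,1]+.18)<.2)
    print('green',g.sum(),np.percentile(W[g],[1,50,99],axis=0).round(3).tolist())
```

```text
[ 0.5109 -0.1818  0.1335] [[0.998, 0.062, -0.005], [0.062, -0.998, 0.002], [-0.004, -0.002, -1.0]] [-0.36158064 -0.60929915 -0.93931897]
wrist 25068 plane tool [-5.0000e-03 -1.0000e-03 -1.6941e+01] [[-24.1, -53.9, -18.8], [74.4, 56.4, -15.5]]
green 11053 [[0.558, -0.268, 0.004], [0.595, -0.181, 0.005], [0.621, -0.094, 0.007]]
side 579 plane tool [-6.0000e-03 -5.0000e-03 -1.9048e+01] [[-65.0, -56.1, -23.4], [75.9, 56.4, -13.9]]
green 1768 [[0.416, -0.269, 0.003], [0.513, -0.184, 0.008], [0.617, -0.108, 0.012]]
```

View pics/wrist6.png

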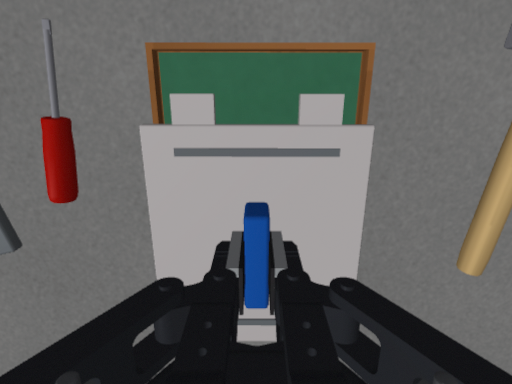

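The cover is aligned over the tray. The tongues at (193,108) and (321,108) are inside the walls at (155) and (365). The underside is about 140 mm above the floor, so I'll lower it.

Request:
move_arm(
  commands=[
    {"xyz": [0,0,8],"turn": [0,0,0]},
    {"xyz": [0,0,24],"turn": [0,0,0]},
    {"xyz": [0,0,44],"turn": [0,0,0]},
    {"xyz": [0,0,64],"turn": [0,0,0]},
    {"xyz": [0,0,84],"turn": [0,0,0]},
    {"xyz": [0,0,102],"turn": [0,0,0]},
    {"xyz": [0,0,114],"turn": [0,0,0]},
    {"xyz": [0,0,122],"turn": [0,0,0]},
    {"xyz": [0,0,126],"turn": [0,0,0]},
    {"xyz": [0,0,128],"turn": [0,0,0]},
    {"xyz": [0,0,128],"turn": [0,0,0]},
    {"xyz": [0,0,128],"turn": [0,0,0]},
  ],
)

```text
clock: 14.12
ee_pos: [0.5112, -0.1821, 0.0065]
tcp_rot: [[0.998, 0.063, -0.003], [0.063, -0.998, 0.0], [-0.003, -0.001, -1.0]]
wrist_force: [-0.4, -0.0, -1.0]
grip_width: 0.128
```

```bash
cat > low.py <<'E'
from h import *
st=env.read_state();print(st['clock'],st['ee_pos'].round(4),st['tcp_rot'].round(3).tolist(),st['wrist_force'])
s=snap('wrist','w7.png');W=pts(s);z=W[...,2];c=s['color'].astype(int)
m=(abs(W[...,0]-.51)<.1)&(abs(W[...,1]+.18)<.07)&(c.min(-1)>100)&(z<.06)
P=W[m];f=np.linalg.lstsq(np.c_[P[:,:2]-[.515,-.182],np.ones(len(P))],P[:,2],rcond=None)[0];print('cover top',f.round(4),len(P),np.percentile(P,[1,99],axis=0).round(3).tolist())
g=(c[...,1]>c[...,0]+30)&(z<.03)&(abs(W[...,0]-.5)<.2)&(abs(W[...,1]+.18)<.2)
print('floor',np.median(z[g]),np.percentile(W[g],[1,99],axis=0).round(3).tolist())
E
python3 low.py
```

```text
14.1167 [ 0.5112 -0.1821  0.0065] [[0.998, 0.063, -0.003], [0.063, -0.998, 0.0], [-0.003, -0.001, -1.0]] [-0.39716762 -0.00683261 -1.01142799]
cover top [ 0.005  -0.0052  0.0234] 32494 [[0.451, -0.237, 0.022], [0.585, -0.126, 0.025]]
floor 0.0053417992651184215 [[0.463, -0.272, 0.004], [0.62, -0.094, 0.007]]
```

Request:
move_arm(
  commands=[
    {"xyz": [0,0,3],"turn": [0,0,0]},
    {"xyz": [0,0,6],"turn": [0,0,0]},
    {"xyz": [0,0,9],"turn": [0,0,0]},
    {"xyz": [0,0,11],"turn": [0,0,0]},
    {"xyz": [0,0,11.5],"turn": [0,0,0]},
    {"xyz": [0,0,11.5],"turn": [0,0,0]},
  ],
)

```text
clock: 14.67
ee_pos: [0.511, -0.182, -0.0052]
tcp_rot: [[0.998, 0.063, -0.003], [0.063, -0.998, 0.001], [-0.003, -0.001, -1.0]]
wrist_force: [0.2, -0.3, -1.4]
grip_width: 0.128
```

Request:
move_arm(
  commands=[
    {"xyz": [0,0,0.5],"turn": [0,0,0]},
    {"xyz": [0,0,1],"turn": [0,0,0]},
    {"xyz": [0,0,1],"turn": [0,0,0]},
    {"xyz": [0,0,1],"turn": [0,0,0]},
  ],
)

```text
clock: 15.0
ee_pos: [0.511, -0.182, -0.0062]
tcp_rot: [[0.998, 0.063, -0.003], [0.063, -0.998, 0.001], [-0.003, -0.001, -1.0]]
wrist_force: [-0.5, -1.0, -1.5]
grip_width: 0.129
```

```bash
python3 low.py
```

```text
15.0 [ 0.511  -0.182  -0.0062] [[0.998, 0.063, -0.003], [0.063, -0.998, 0.001], [-0.003, -0.001, -1.0]] [-0.49507386 -1.00420779 -1.45993634]
cover top [-0.0026 -0.0025  0.011 ] 32157 [[0.45, -0.237, 0.009], [0.585, -0.126, 0.013]]
floor 0.005349267074586939 [[0.47, -0.272, 0.004], [0.62, -0.094, 0.007]]
```

Underside is about 6 mm, so less than 1 mm remains.

Request:
move_arm(
  commands=[
    {"xyz": [0,0,0.5],"turn": [0,0,0]},
    {"xyz": [0,0,1],"turn": [0,0,0]},
    {"xyz": [0,0,1],"turn": [0,0,0]},
    {"xyz": [0,0,1],"turn": [0,0,0]},
  ],
)

```text
clock: 15.38
ee_pos: [0.5111, -0.1821, -0.0071]
tcp_rot: [[0.998, 0.063, -0.003], [0.063, -0.998, 0.001], [-0.003, -0.001, -1.0]]
wrist_force: [-0.6, 0.1, -0.5]
grip_width: 0.131
```

Request:
move_arm(
  commands=[
    {"xyz": [0,0,0.5],"turn": [0,0,0]},
    {"xyz": [0,0,0.5],"turn": [0,0,0]},
    {"xyz": [0,0,0.5],"turn": [0,0,0]},
  ],
)

```text
clock: 15.63
ee_pos: [0.5112, -0.1821, -0.0071]
tcp_rot: [[0.998, 0.063, -0.003], [0.063, -0.998, 0.001], [-0.003, -0.001, -1.0]]
wrist_force: [-2.5, 1.8, 5.6]
grip_width: 0.129
```

The cover is on the floor, with about 6 N of contact. I'll open slightly and hold, then rise.

Request:
move_arm(
  commands=[
    {"xyz": [0,0,0],"turn": [0,0,0]},
    {"xyz": [0,0,0],"turn": [0,0,0]},
    {"xyz": [0,0,-0.5],"turn": [0,0,0]},
    {"xyz": [0,0,-1],"turn": [0,0,0]},
    {"xyz": [0,0,-1],"turn": [0,0,0]},
    {"xyz": [0,0,-1],"turn": [0,0,0]},
  ],
  gripper=40,
)

```text
clock: 16.13
ee_pos: [0.5112, -0.1821, -0.0062]
tcp_rot: [[0.998, 0.063, -0.003], [0.063, -0.998, 0.001], [-0.003, -0.001, -1.0]]
wrist_force: [0.9, 0.1, -0.3]
grip_width: 0.465
```

Request:
move_arm(
  commands=[
    {"xyz": [0,0,-5],"turn": [0,0,0]},
    {"xyz": [0,0,-15],"turn": [0,0,0]},
    {"xyz": [0,0,-35],"turn": [0,0,0]},
    {"xyz": [0,0,-60],"turn": [0,0,0]},
    {"xyz": [0,0,-90],"turn": [0,0,0]},
    {"xyz": [-20,0,-120],"turn": [0,0,0]},
    {"xyz": [-30,0,-130],"turn": [0,0,0]},
    {"xyz": [-30,0,-130],"turn": [0,0,0]},
    {"xyz": [-30,0,-130],"turn": [0,0,0]},
    {"xyz": [-30,0,-130],"turn": [0,0,0]},
  ],
)

```text
clock: 16.97
ee_pos: [0.4814, -0.1837, 0.1232]
tcp_rot: [[0.998, 0.063, -0.004], [0.063, -0.998, 0.001], [-0.004, -0.001, -1.0]]
wrist_force: [-0.2, 0.2, -0.1]
grip_width: 0.466
```

```bash
python3 low.py
python3 - <<'E'
from h import *
cv2.imwrite('pics/p8.png',cv2.resize(np.hstack([snap('wrist')['color'],snap('top')['color']]),(800,300))[:,:,::-1])
print(env.read_state()['grip_width'],env.read_state()['wrist_force'])
E
```

```text
16.9667 [ 0.4814 -0.1837  0.1232] [[0.998, 0.063, -0.004], [0.063, -0.998, 0.001], [-0.004, -0.001, -1.0]] [-0.16771709  0.24285049 -0.13157911]
cover top [ 0.0009 -0.0016  0.0097] 17413 [[0.445, -0.239, 0.006], [0.584, -0.127, 0.012]]
floor 0.005311598605956425 [[0.413, -0.274, 0.004], [0.619, -0.095, 0.007]]
0.47147369710784326 [-0.90908888  0.61805587 -0.37889987]
```

View pics/p8.png

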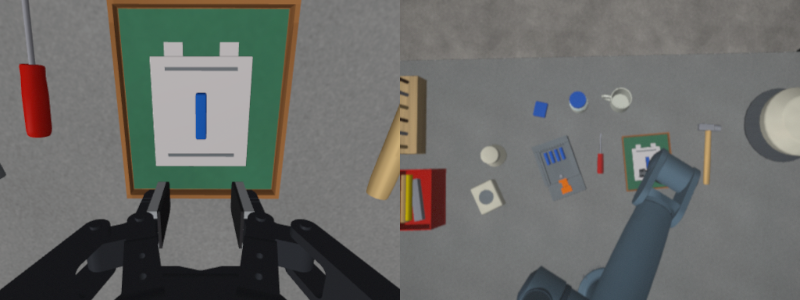

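The cover lies flat in the tray at (200,110) in the left half, rib up, and the gripper is clear. Nothing else has moved. I'll hand in.

```bash
python3 -c "
from workcell import env
print(env.close_job())"
```

```text
the job is handed in; nothing more can be done
None
```

I pressed the tab until the cover popped up, drew the cover out from under the lip, and laid it in the wooden tray with the blue rib up. I let go and handed the job in at about 17 s. No verdict was reported.

- **Tab:** it let the cover go with about 8 N on the wrist. The cover then stood tilted about 0.11 rad.
- **Drawing it out:** I gripped the rib with the tool tilted to match and pulled about 19 mm along the cover's own plane. The wrist force stayed around 1 N. A picture showed the tongues clear of the lip before I lifted.
- **Last checks:** the cover's top was at 9.7 mm against about 10 mm expected, with a tilt under 0.003 rad. It sat within about 1 cm of the tray's centre with the gripper well clear, and the other things looked unmoved in the top picture.
- **Setting down:** contact with the tray floor peaked at about 6 N.

**Disagreement with the given data:** the fingertip offset did not match. Two cameras and touch put the shut fingertips about 26 mm behind the reported TCP, where the text says 17 mm ahead. I relied on the measured tip position throughout.

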